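# Rack the retained sample jars in filling order

## Task

The four sample jars stand on the filling track in the order in which they were filled, the first one next to the black stop block. Move them all into the white sample rack in the same order, the first in the compartment next to the carrying loop and so on down the row: one jar upright in the middle of each compartment, flat on its floor. Set every jar down gently and do not drop or tip any over.

Things in the scene. Friction and masses are not known exactly. Their poses are not given: they have to be found in the camera images.
- track: Steel filling track 312 x 84 mm, 8 mm thick, side rails up to z = 14 mm, fixed, at any yaw. Four pucks, each with a jar, stand in a row along its x axis at x = +114, +38, -38, -114 mm, y = 0. A black stop block (84 wide, 12 thick, 42 mm high) stands across its +x end, at x = 158 mm. Origin: centre of the underside, on the table; x points along the track to the stop block, z up.
- rack: White tray 312 x 82 mm, fixed, at any yaw. Four compartments, 72 x 72 mm inside, in a row along its x axis, centres x = +114, +38, -38, -114 mm, y = 0. Floors at z = 10 mm, rims and partitions up to 18 mm. A dark carrying loop (60 wide, 43 mm high, 10 mm bar) stands at its +x end, x = 160 mm. Origin: centre of the underside, on the table; x points along the row to the loop, z up.
- jar_squat: Squat round jar, the widest: 54 mm diameter, 56 mm high with its lid (lid 14 mm high, 52 mm diameter), about 110 g. Closed, filled with orange dried fruit, white lid. Loose; stands upright. Origin: centre of its underside; z up its axis.
- jar_tall: Tall round jar: 44 mm diameter, 84 mm high with its lid (lid 14 mm high, 42 mm diameter), about 120 g. Closed, filled with orange dried fruit, white lid. Loose; stands upright. Origin: centre of its underside; z up its axis.
- jar_slim: Slim round jar, the narrowest: 32 mm diameter, 70 mm high with its lid (lid 14 mm high, 30 mm diameter), about 60 g. Closed, filled with orange dried fruit, white lid. Loose; stands upright. Origin: centre of its underside; z up its axis.
- jar_square: Square jar: 40 x 40 mm, 64 mm high with its lid (lid 14 mm high, 38 x 38 mm), about 90 g; its sides lie along its x and y axes, within about 5 degrees of the track's at the start. Closed, filled with orange dried fruit, white lid. Loose; stands upright. Origin: centre of its underside; z up its axis.
- puck_squat: Round grey puck, 68 mm diameter, 11 mm high, with the widest round recess (60 mm), in which the squat jar stands at the start. Fixed on the track; marks that jar's first place. Origin: centre of its underside, 8 mm above the table; z up; turned as the track. The jar's underside stands 6 mm above this origin; the rim around it rises 5 mm higher, 3 mm play all round.
- puck_tall: Round grey puck, 68 mm diameter, 11 mm high, with a 50 mm round recess, in which the tall jar stands at the start. Fixed on the track; marks that jar's first place. Origin: centre of its underside, 8 mm above the table; z up; turned as the track. The jar's underside stands 6 mm above this origin; the rim around it rises 5 mm higher, 3 mm play all round.
- puck_slim: Round grey puck, 68 mm diameter, 11 mm high, with the narrowest round recess (38 mm), in which the slim jar stands at the start. Fixed on the track; marks that jar's first place. Origin: centre of its underside, 8 mm above the table; z up; turned as the track. The jar's underside stands 6 mm above this origin; the rim around it rises 5 mm higher, 3 mm play all round.
- puck_square: Square grey puck, 64 x 64 mm, 11 mm high, with a 46 mm square recess, in which the square jar stands at the start. Fixed on the track; marks that jar's first place. Origin: centre of its underside, 8 mm above the table; z up; turned as the track. The jar's underside stands 6 mm above this origin; the rim around it rises 5 mm higher, 3 mm play all round.
Things that resemble listed ones, but are neither listed nor needed, are in the scene too. Leave any green look-alike of the jar_tall alone.

How it is judged (in metres and radians):
At the end, for the whole second after the job is handed in: Each jar is in the compartment with the same place from the carrying loop as its puck has from the stop block: centre within 15 mm of the middle along and across the row, underside within 4 mm of floor height, upright within 0.1 rad, released and at rest (((x of puck_squat in the frame of track between 0.094 and 0.134 m and x of jar_squat in the frame of rack between 0.099 and 0.129 m) or (x of puck_squat in the frame of track between 0.018 and 0.058 m and x of jar_squat in the frame of rack between 0.023 and 0.053 m) or (x of puck_squat in the frame of track between -0.058 and -0.018 m and x of jar_squat in the frame of rack between -0.053 and -0.023 m) or (x of puck_squat in the frame of track between -0.134 and -0.094 m and x of jar_squat in the frame of rack between -0.129 and -0.099 m)) and y of jar_squat in the frame of rack between -0.015 and 0.015 m and z of jar_squat in the frame of rack between 0.006 and 0.014 m and angle between each of jar_squat, jar_tall, jar_slim, jar_square's own z axis and vertical below 0.1 rad and linear speed of each of jar_squat, jar_tall, jar_slim, jar_square below 0.02 m/s and angular speed of each of jar_squat, jar_tall, jar_slim, jar_square below 0.2 rad/s and ((x of puck_tall in the frame of track between 0.094 and 0.134 m and x of jar_tall in the frame of rack between 0.099 and 0.129 m) or (x of puck_tall in the frame of track between 0.018 and 0.058 m and x of jar_tall in the frame of rack between 0.023 and 0.053 m) or (x of puck_tall in the frame of track between -0.058 and -0.018 m and x of jar_tall in the frame of rack between -0.053 and -0.023 m) or (x of puck_tall in the frame of track between -0.134 and -0.094 m and x of jar_tall in the frame of rack between -0.129 and -0.099 m)) and y of jar_tall in the frame of rack between -0.015 and 0.015 m and z of jar_tall in the frame of rack between 0.006 and 0.014 m and ((x of puck_slim in the frame of track between 0.094 and 0.134 m and x of jar_slim in the frame of rack between 0.099 and 0.129 m) or (x of puck_slim in the frame of track between 0.018 and 0.058 m and x of jar_slim in the frame of rack between 0.023 and 0.053 m) or (x of puck_slim in the frame of track between -0.058 and -0.018 m and x of jar_slim in the frame of rack between -0.053 and -0.023 m) or (x of puck_slim in the frame of track between -0.134 and -0.094 m and x of jar_slim in the frame of rack between -0.129 and -0.099 m)) and y of jar_slim in the frame of rack between -0.015 and 0.015 m and z of jar_slim in the frame of rack between 0.006 and 0.014 m and ((x of puck_square in the frame of track between 0.094 and 0.134 m and x of jar_square in the frame of rack between 0.099 and 0.129 m) or (x of puck_square in the frame of track between 0.018 and 0.058 m and x of jar_square in the frame of rack between 0.023 and 0.053 m) or (x of puck_square in the frame of track between -0.058 and -0.018 m and x of jar_square in the frame of rack between -0.053 and -0.023 m) or (x of puck_square in the frame of track between -0.134 and -0.094 m and x of jar_square in the frame of rack between -0.129 and -0.099 m)) and y of jar_square in the frame of rack between -0.015 and 0.015 m and z of jar_square in the frame of rack between 0.006 and 0.014 m); the robot touches nothing.
It fails at once if a jar is tipped by more than 0.6 rad (34 degrees) (angle between any of jar_squat, jar_tall, jar_slim, jar_square's own z axis and vertical above 0.6 rad).
It fails at once if a jar is dropped or thrown: it moves faster than 0.75 m/s (a fall of about 30 mm) while the fingers do not hold it ((linear speed of jar_squat above 0.75 m/s and contact force between the fingers and jar_squat below 0.05 N) or (linear speed of jar_tall above 0.75 m/s and contact force between the fingers and jar_tall below 0.05 N) or (linear speed of jar_slim above 0.75 m/s and contact force between the fingers and jar_slim below 0.05 N) or (linear speed of jar_square above 0.75 m/s and contact force between the fingers and jar_square below 0.05 N)).
It also fails if it takes over 109 s, if anything falls off the work surface, if the arm or the gripper's body presses on something with over 40 N, if the wrist force passes 120 N, or if a joint passes its speed limit or range.

## Robot

A 6-joint arm with a two-finger parallel gripper is mounted at the origin on the work surface. World frame = base frame: x ahead of the robot, y to its left, z up, the work surface at z = 0. Lengths are in mm, angles in degrees, forces in N, time in s.
With the tool pointing down it reaches from about 275 to 825 mm from the base axis. Payload 5.2 kg.
Tool frame: the origin (TCP) lies on the centre line of the jaws, within the pads' length; the fingertips stand 25 mm ahead of it and the grasp point (between the pads) lies 6 mm ahead of it; z points along the fingers, y is the direction in which the jaws open and shut (so a half turn about z gives the same grasp; the last joint's range is limited). The gripper opens to 93 mm and grips with 3 to 60 N. Pads are 15 mm wide; open, the fingers measure 128 mm over their backs; the gripper's body (75 mm by 188 mm) begins 65 mm behind the grasp point.
Start: joints at [58.396, 14.817, 87.949, -0, 77.235, -11.62], TCP at [187.952, 516.894, 243.653] pointing down, gripper open.
Joint ranges: [-179.93, 179.93], [-52.35, 119.4], [10.71, 147.94], [-69.91, 249.91], [12.55, 155.21], [-178.61, 178.61]. Speed limits (degrees/s): [147.25, 147.25, 180, 180, 180, 180].

## Interface

Orientations are given as [roll, pitch, yaw] about the fixed x, y, z axes, in that order (R = Rz(yaw) Ry(pitch) Rx(roll)).
In Python, from cell import robot, kin, vision, finder, telemetry gives the robot as it stands. The module is installed in compiled form; this text tells all that it offers. Calls block until the motion is done:
- robot.move_pose(position, orientation): joint-space move of the TCP to a pose.
- robot.line_to(position, vel=150, rot=None): straight line of the TCP; rot=None keeps the orientation; vel is the mean speed in mm/s.
- robot.goto_joints(angles): joint-space move.
- robot.gripper_to(opening, grip_force=None): finger opening in mm; grip_force is the grip in N (None keeps the last); returns when the fingers have stopped.
- robot.hold(seconds).
- kin.inverse_kinematics(position, orientation): joint angles nearest the present ones, or None.
- vision.capture(name): name is "side" or "top"; returns a dict with "pixels" (420x560x3 uint8, red, green, blue), "camera_matrix" (3x3 intrinsics, pixels), "R" (3x3) and "t" (3): a world point X has camera coordinates R X + t. Camera axes: x right, y down, z forward; pixel columns grow to the right and rows downward; lengths in mm; the calibration is good to about 2 mm. A picture is of the moment at which its call begins. There is no depth.
A pose or a line that the arm cannot do raises robot.PlanningError and nothing moves.
- robot.finish_job(): hands the job in, once; it reports no verdict.
Trained networks look in a picture, given as the dict that the camera call returned (one of the last four; its "shot" number tells which), for a name from the list of things; names that differ only in an ending like _2 or _b are one class to them, and where a whole thing is asked for, a point or a joint stands for the part that bears it (a point fixed in the world has none). Each returns a list of dicts, best first, with "score" (0 to 1); they miss things now and then, are a little off and sometimes report something else, mostly with a low value. They report only what shows in the picture. A call takes as long as a camera call. They do not tell look-alikes from the thing itself.
- finder.silhouettes(name, picture): "mask" (420x560 bool, what is visible of it) and "box" ([left, top, width, height] in pixels, round what is visible of it).
Readings, each from a call of its own:
- telemetry.read_t(): time.
- telemetry.read_qpos(): joint angles.
- telemetry.read_qvel(): joint speeds.
- telemetry.read_joint_torque(): joint torques, N m.
- telemetry.read_position(): TCP position.
- telemetry.read_orientation(): TCP orientation.
- telemetry.read_force(): force on the tool from outside, world axes, zero at the start.
- telemetry.read_torque(): the same for the moment, N m.
- telemetry.read_finger_gap(): finger opening in mm.
Only numpy, scipy, OpenCV 4.12 (cv2) and the standard library are available. Lean on these libraries where they do the work, as an engineer would, in place of code of your own. Each camera call takes 0.05 s, during which the arm holds its last target.

## Working session

There is one attempt and no reset: what is moved stays moved. The work goes in short steps, each a Python script; the robot and the scene stay as the last script left them, time stands still between calls to the robot, and variables do not carry over. Pictures are saved under pics/ and viewed, and the job is handed in when it is done.

```bash
mkdir -p pics; python3 - <<'E'
from cell import robot,kin,vision,finder,telemetry
import cv2,numpy as np,pickle
for n in("side","top"):
    p=vision.capture(n); pickle.dump(p,open(f"{n}0.pkl","wb"))
    cv2.imwrite(f"pics/{n}0.png",cv2.resize(p["pixels"][:,:,::-1],(800,600),interpolation=cv2.INTER_CUBIC))
    print(n,p["camera_matrix"],p["R"],p["t"],-p["R"].T@p["t"])
    for o in("track","rack","jar_squat","jar_tall","jar_slim","jar_square","puck_square"):
        print(o,[(round(d["score"],2),d["box"]) for d in finder.silhouettes(o,p)][:6])
E
```

```text
side [[516.69292153   0.         279.74447154]
 [  0.         516.69292153 205.60771415]
 [  0.           0.           1.        ]] [[ 0.91601754 -0.40113522 -0.00155141]
 [-0.24246119 -0.55058603 -0.79879133]
 [ 0.31956915  0.73208303 -0.60160618]] [-552.03187595  169.34404612  817.79432957] [ 285.3883976  -726.89430842  626.40425478]
track [(0.83, [150.2, 140.4, 149.1, 61.2])]
rack [(0.67, [258.6, 227.2, 60.0, 159.1])]
jar_squat [(0.89, [227.5, 144.6, 27.7, 35.7])]
jar_tall [(0.97, [321.5, 172.5, 26.3, 48.8]), (0.9, [369.4, 172.4, 28.1, 50.8]), (0.88, [340.7, 149.9, 24.0, 48.2]), (0.79, [322.2, 131.7, 19.4, 42.4]), (0.64, [263.7, 143.3, 22.9, 41.8]), (0.18, [228.6, 148.1, 27.7, 30.4])]
jar_slim [(0.9, [203.1, 137.9, 15.7, 28.8]), (0.37, [160.4, 150.2, 39.4, 22.1])]
jar_square [(0.94, [168.2, 131.0, 21.7, 33.2]), (0.36, [192.5, 155.1, 34.8, 23.6])]
puck_square [(0.7, [162.8, 153.7, 40.0, 15.5]), (0.19, [201.8, 135.4, 17.6, 32.4])]
top [[537.70089748   0.         282.1282896 ]
 [  0.         537.70089748 212.8976573 ]
 [  0.           0.           1.        ]] [[-0.01070465 -0.99989598 -0.00966682]
 [-0.99598594  0.01152096 -0.08876531]
 [ 0.08886745  0.00867782 -0.99600566]] [3.58533943e-01 6.05454467e+02 9.43267882e+02] [519.20216085 -14.80242401 993.24696877]
track [(0.62, [90.6, 168.8, 162.9, 153.6]), (0.4, [204.4, 177.7, 35.3, 36.0])]
rack [(0.91, [305.1, 195.4, 177.9, 112.9])]
jar_squat [(0.59, [172.0, 211.7, 38.1, 27.7])]
jar_tall [(0.93, [307.2, 91.1, 27.1, 36.1]), (0.91, [285.9, 141.2, 24.6, 29.0]), (0.81, [199.9, 103.6, 30.1, 37.7]), (0.66, [252.7, 98.5, 24.2, 34.2]), (0.63, [203.4, 177.8, 27.6, 33.4])]
jar_slim [(0.7, [203.4, 179.6, 27.7, 30.2]), (0.67, [144.4, 246.9, 27.0, 17.0])]
jar_square [(0.9, [104.0, 269.3, 37.8, 32.8]), (0.45, [304.5, 190.5, 179.6, 119.5])]
puck_square [(0.66, [121.2, 258.8, 34.5, 49.9]), (0.3, [147.3, 245.6, 20.3, 16.9])]
```

View pics/side0.png

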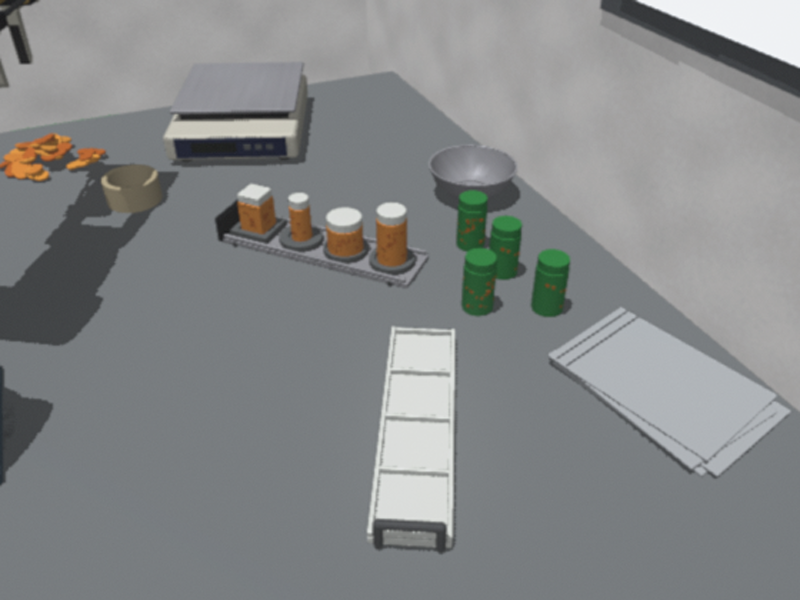

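View pics/top0.png

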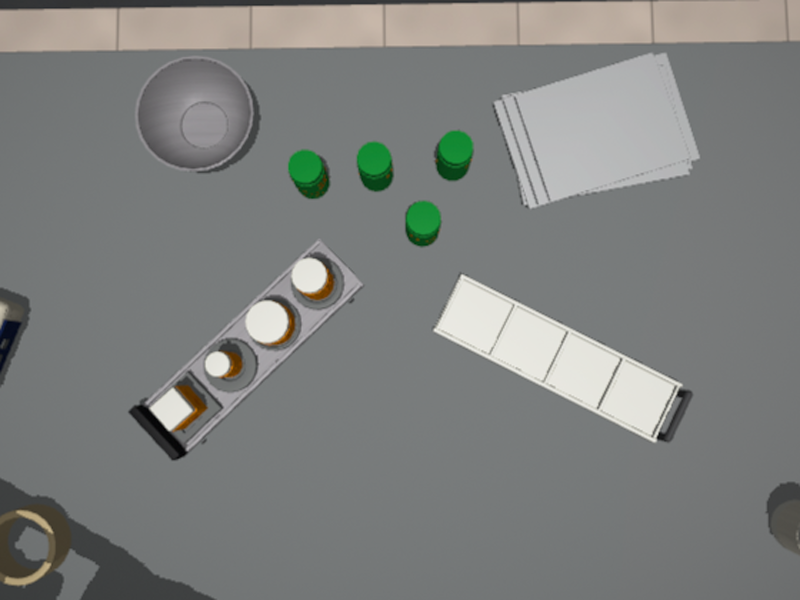

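The order from the stop block (top view, ~(158,430)) is square (172,409), slim (217,364), squat (270,323), tall (311,277). The rack's loop is at (675,415). The green jars at (308,172), (375,165), (454,153) and (422,222) are the look-alikes, so I'll leave them alone. The real tall jar is the orange one with a white lid, on the track. Next I'll measure.

```bash
cat > h.py <<'E'
import cv2,numpy as np,pickle
from scipy.optimize import minimize
def proj(p,X):
    c=np.asarray(X,float)@p["R"].T+p["t"]; u=c@p["camera_matrix"].T; return u[:,:2]/u[:,2:]
def back(p,uv,z):
    d=p["R"].T@np.linalg.solve(p["camera_matrix"],[uv[0],uv[1],1]); c=-p["R"].T@p["t"]
    return c+d*(z-c[2])/d[2]
def hullmask(p,X,s=4):
    h=cv2.convexHull(((proj(p,X)+.5)*s).astype(np.float32))
    m=np.zeros((420*s,560*s),np.uint8); cv2.fillConvexPoly(m,np.round(h).astype(np.int32),1); return m>0
def box(x,y,yaw,lx,ly,z0,z1,):
    c,s=np.cos(yaw),np.sin(yaw)
    return np.array([[x+c*a-s*b,y+s*a+c*b,z] for a in lx for b in ly for z in(z0,z1)])
def whites(p,lo,sat=30):
    px=p["pixels"].astype(int); return (px.min(2)>lo)&(px.max(2)-px.min(2)<sat)
def comp(m,uv,r=None):
    n,l,st,ce=cv2.connectedComponentsWithStats(m.astype(np.uint8),connectivity=4)
    k=l[int(uv[1]),int(uv[0])]; return (l==k if k else None),st[k],ce[k]
def fitpose(pm,shape,x0):
    big=[(p,cv2.resize(m.astype(np.uint8),None,fx=4,fy=4,interpolation=cv2.INTER_NEAREST)>0) for p,m in pm]
    def f(v):
        t=0
        for p,m in big:
            h=hullmask(p,shape(v)); t+=1-(h&m).sum()/(h|m).sum()
        return t
    s=np.vstack([x0]+[np.array(x0)+d for d in np.diag([8,8,.05][:len(x0)])])
    r=minimize(f,x0,method="Nelder-Mead",options=dict(initial_simplex=s,xatol=.02,fatol=1e-5)); return r.x,r.fun
E
python3 - <<'E'
from h import *
T=pickle.load(open("top0.pkl","rb"));S=pickle.load(open("side0.pkl","rb"))
for n,uv in dict(sq=(172,409),slim=(217,364),squat=(270,323),tall=(311,277),rack=(520,340)).items():
    u=(uv[0]*.7,uv[1]*.7); print(n,T["pixels"][int(u[1]),int(u[0])])
for n,uv in dict(sq=(256,192),slim=(299,199),squat=(344,216),tall=(391,210),rack=(420,395)).items():
    u=(uv[0]*.7,uv[1]*.7); print(n,S["pixels"][int(u[1]),int(u[0])])
vis=T["pixels"][:,:,::-1].copy()
for lo in(150,):
  m=whites(T,lo); vis[m]=(255,0,255)
cv2.imwrite("pics/m0.png",cv2.resize(vis[150:340,80:500],(800,362),interpolation=cv2.INTER_NEAREST))
H=dict(sq=78,slim=84,squat=70,tall=98)
for lo in(150,190,210):
  for n,uv in dict(sq=(172,409),slim=(217,364),squat=(270,323),tall=(311,277)).items():
    m,st,ce=comp(whites(T,lo),(uv[0]*.7,uv[1]*.7)); print(lo,n,st[4] if m is not None else None,np.round(back(T,ce,H[n]),1))
E
```

```text
sq [227 226 219]
slim [228 228 221]
squat [231 230 223]
tall [230 229 222]
rack [231 230 223]
sq [218 220 216]
slim [220 222 219]
squat [218 220 217]
tall [219 220 218]
rack [219 222 218]
150 sq 485 [479.6 270.2  78. ]
150 slim 244 [532.3 214.8  84. ]
150 squat 2917 [584.5 145.6  70. ]
150 tall 2917 [582.5 140.7  98. ]
190 sq 436 [479.5 270.1  78. ]
190 slim 209 [532.4 214.6  84. ]
190 squat 656 [582.8 159.   70. ]
190 tall 436 [635.3 104.   98. ]
210 sq 407 [479.3 270.3  78. ]
210 slim 191 [532.2 214.6  84. ]
210 squat 615 [582.8 158.8  70. ]
210 tall 407 [635.  104.1  98. ]
```

View pics/m0.png

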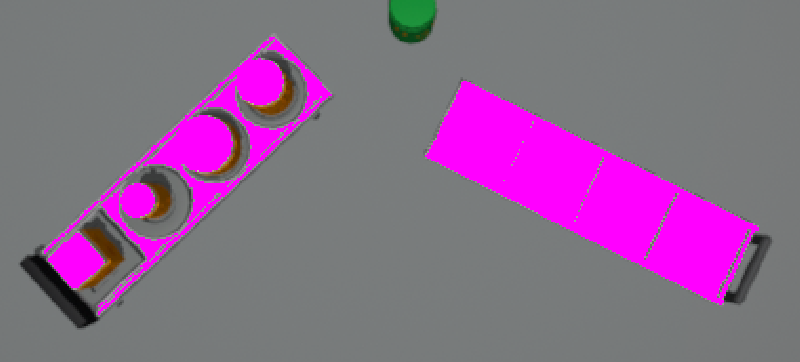

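The white masks cover the lids and the rack cleanly. Now I'll fit poses in both views.

```bash
python3 - <<'E'
from h import *
T=pickle.load(open("top0.pkl","rb"));S=pickle.load(open("side0.pkl","rb"))
def close(m): return cv2.morphologyEx(m.astype(np.uint8),cv2.MORPH_CLOSE,np.ones((5,5)))>0
def rm(p,uv,lo): return comp(close(whites(p,lo)),uv)[0]
mT=rm(T,(364,238),150); mS=rm(S,(294,276),150)
print(mT.sum(),mS.sum())
shape=lambda v: box(v[0],v[1],v[2],(-156,156),(-41,41),0,18)
a=back(T,(320,210),18);b=back(T,(470,280),18); x0=[*((a+b)/2)[:2],np.arctan2(*(b-a)[1::-1])]
for nm,pm in dict(top=[(T,mT)],side=[(S,mS)],both=[(T,mT),(S,mS)]).items(): 
    r,f=fitpose(pm,shape,x0); print("rack",nm,r.round(2),np.degrees(r[2]).round(2),round(f,4))
rack=r
# lids
Z=dict(sq=78,slim=84,squat=70,tall=98); R=dict(slim=15,squat=26,tall=21)
st={'sq':((172,409),(256,192),(479,270)),'slim':((217,364),(299,199),(532,214)),'squat':((270,323),(344,216),(583,159)),'tall':((311,277),(391,210),(635,104))}
out={}
for n,(t,s,xy) in st.items():
    t=comp(whites(T,190),(t[0]*.7,t[1]*.7))[0]; s=comp(whites(S,130),(s[0]*.7,s[1]*.7))[0]
    th=np.arange(0,2*np.pi,.1)
    if n=='sq': shp=lambda v,h=14: box(v[0],v[1],v[2] if len(v)>2 else 0,(-19,19),(-19,19),78-h,78); x0=[*xy,np.radians(135)]
    else: shp=lambda v,h=14: np.vstack([np.c_[v[0]+R[n]*np.cos(th),v[1]+R[n]*np.sin(th),0*th+z] for z in(Z[n]-h,Z[n])]); x0=list(xy)
    for nm,pm in dict(top=[(T,t)],side=[(S,s)]).items():
        r,f=fitpose(pm,(lambda v:shp(v,.1)) if nm=='top' else shp,x0); print(n,nm,r.round(2),round(f,3)); out[n,nm]=r
pts=np.array([out[n,'top'][:2] for n in('tall','squat','slim','sq')])
d=pts[-1]-pts[0]; print("track len",np.linalg.norm(d),np.degrees(np.arctan2(d[1],d[0])), np.linalg.norm(np.diff(pts,axis=0),axis=1), "mean",pts.mean(0))
pickle.dump((rack,out),open("fit.pkl","wb"))
E
```

```text
7835 7116
rack top [ 537.68 -199.72   -2.05] -117.47 0.0246
rack side [ 548.76 -176.63   -2.06] -118.0 0.0894
rack both [ 538.63 -196.75   -2.05] -117.69 0.158
sq top [479.09 270.71   2.34] 0.149
sq side [478.03 276.07   2.39] 0.208
slim top [532.43 215.26] 0.174
slim side [532.02 218.31] 0.254
squat top [582.95 159.57] 0.09
squat side [582.98 162.28] 0.16
tall top [636.   104.31] 0.118
tall side [635.66 107.75] 0.173
track len 228.7060751377027 133.31942775364195 [76.59959063 75.18654244 76.94087134] mean [557.61598499 187.46231316]
```

```bash
python3 - <<'E'
from h import *
T=pickle.load(open("top0.pkl","rb"));S=pickle.load(open("side0.pkl","rb"))
rack,out=pickle.load(open("fit.pkl","rb"))
rack=[537.7,-199.7,-2.0502]
def fr(o,P):
    c,s=np.cos(o[2]),np.sin(o[2]); P=np.array(P,float); return np.c_[o[0]+c*P[:,0]-s*P[:,1],o[1]+s*P[:,0]+c*P[:,1],P[:,2]]
yaw=np.radians(133.3); tr=[557.6,187.5,yaw]
ims=[]
for p,r in((T,(80,140,420,190)),(S,(130,110,260,290))):
    k=1.9 if p is T else 2
    k=1.9; x,y,w,h=r
    im=cv2.resize(p["pixels"][y:y+h,x:x+w,::-1],None,fx=k,fy=k,interpolation=cv2.INTER_CUBIC)
    def poly(P,c):
        q=(proj(p,P)-[x,y]+.5)*k; cv2.polylines(im,[np.round(q).astype(np.int32)],True,c,1)
    sq=lambda cx,cy,a,b,z:[[cx-a,cy-b,z],[cx+a,cy-b,z],[cx+a,cy+b,z],[cx-a,cy+b,z]]
    poly(fr(rack,sq(0,0,156,41,18)),(0,0,255))
    for cx in(114,38,-38,-114): poly(fr(rack,sq(cx,0,36,36,10)),(0,200,0)); poly(fr(tr,sq(cx,0,34,34,19)),(255,255,0))
    poly(fr(rack,sq(160,0,5,30,43)),(255,0,255))
    poly(fr(tr,sq(0,0,156,42,8)),(0,0,255)); poly(fr(tr,sq(158,0,6,42,42)),(255,0,255))
    cv2.imwrite("pics/ov_%d.png"%(p is S),im)
E
```

```text
(no output)
```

View pics/ov_0.png

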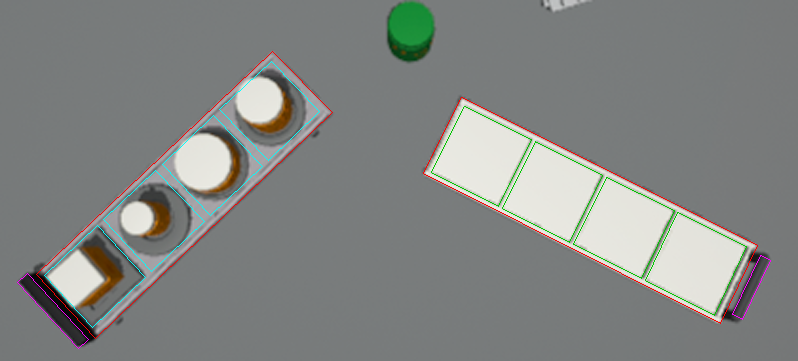

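View pics/ov_1.png

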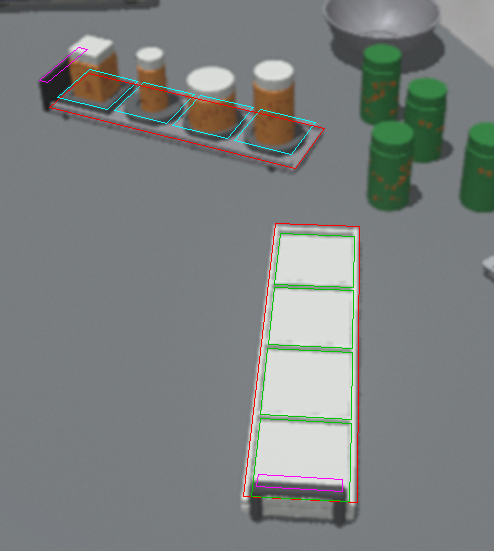

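The overlays match both views: red is track and rack, green the compartments, magenta the stop block and loop. Now a planning check.

```bash
cat > plan.py <<'E'
from h import *
_,out=pickle.load(open("fit.pkl","rb"))
rack=np.array([537.9,-199.2,-2.0502])
slot=dict(sq=114,slim=38,squat=-38,tall=-114)
gz=dict(sq=46,slim=50,squat=46,tall=58); op=dict(sq=72,slim=66,squat=84,tall=76)
W=dict(sq=40,slim=32,squat=54,tall=44)
pick={n:out[n,'top'][:2]+.35*(out[n,'side'][:2]-out[n,'top'][:2]) for n in slot}
place={n:rack[:2]+slot[n]*np.array([np.cos(rack[2]),np.sin(rack[2])]) for n in slot}
E
python3 - <<'E'
from plan import *
from cell import kin,telemetry
print(telemetry.read_orientation(),telemetry.read_t())
for n in slot:
    print(n,pick[n].round(1),place[n].round(1))
    for a,b in((-46.7,-117.5),(133.3,62.5)):
        for xy,z,y in((pick[n],gz[n]+6,a),(pick[n],190,a),(place[n],190,b),(place[n],gz[n]+2.5,b)):
            q=kin.inverse_kinematics([*xy,z],[180,0,y]); print(None if q is None else np.round(q))
E
```

```text
[1.79997912e+02 1.61066379e-03 1.60016227e+02] 0.8
sq [478.7 272.6] [ 485.3 -300.3]
[ 18.  26. 101.  -0.  53. 155.]
[ 18.  17.  92.  -0.  70. 155.]
[-43.  19.  90.  -0.  71. 165.]
[-43.  28.  98.  -0.  53. 165.]
[ 18.  26. 101.   0.  53. -25.]
[ 18.  17.  92.   0.  70. -25.]
[-43.  19.  90.   0.  71. -15.]
[-43.  28.  98.  -0.  53. -15.]
slim [532.3 216.3] [ 520.4 -232.9]
[ 11.  28.  97.  -0.  55. 148.]
[ 11.  20.  89.  -0.  71. 148.]
[-35.  19.  90.  -0.  71. 172.]
[-35.  28.  98.  -0.  54. 172.]
[ 11.  28.  97.   0.  55. -32.]
[ 11.  20.  89.   0.  71. -32.]
[-35.  19.  90.   0.  71.  -8.]
[-35.  28.  98.  -0.  54.  -8.]
squat [583.  160.5] [ 555.4 -165.5]
[  5.  31.  93.  -0.  56. 142.]
[  5.  23.  85.  -0.  73. 142.]
None
None
[  5.  31.  93.   0.  56. -38.]
[  5.  23.  85.   0.  73. -38.]
[-28.  20.  88.  -0.  72.  -0.]
[-28.  29.  97.  -0.  54.  -0.]
tall [635.9 105.5] [590.5 -98.1]
[ -0.  33.  86.  -0.  60. 136.]
[ -0.  27.  78.  -0.  75. 136.]
[ -20.   22.   85.    0.   73. -173.]
[ -20.   30.   93.   -0.   57. -173.]
[ -0.  33.  86.   0.  60. -44.]
[ -0.  27.  78.   0.  75. -44.]
[-20.  22.  85.  -0.  73.   7.]
[-20.  30.  93.  -0.  57.   7.]
```

```bash
cat >> plan.py <<'E'
from cell import robot,kin,vision,finder,telemetry
A,B=133.3,62.5
def grasp(n,ya=A):
    p=pick[n]; robot.move_pose([*p,190],[180,0,ya]); robot.gripper_to(op[n])
    robot.line_to([*p,gz[n]+6],vel=120); f0=np.array(telemetry.read_force())
    robot.gripper_to(W[n]-6,15); print(n,"gap",telemetry.read_finger_gap(),"dF",np.round(telemetry.read_force()-f0,2))
    robot.line_to([*p,gz[n]+6+14],vel=60); robot.line_to([*p,190],vel=150)
    print("lifted gap",telemetry.read_finger_gap(),"F",np.round(telemetry.read_force()-f0,2),"t",telemetry.read_t())
def put(n):
    p=place[n]; robot.move_pose([*p,190],[180,0,B])
    robot.line_to([*p,gz[n]+20],vel=150); f0=np.array(telemetry.read_force())
    z=gz[n]+6-4   # jar underside at 10
    robot.line_to([*p,z+3],vel=50); robot.line_to([*p,z+.6],vel=15)
    print("down dF",np.round(telemetry.read_force()-f0,2),"gap",telemetry.read_finger_gap())
def rel(n):
    p=place[n]; robot.gripper_to(op[n]); robot.line_to([*p,190],vel=150)
    print("t",telemetry.read_t())
def snap(tag,crop=None):
    for c in("side","top"):
        p=vision.capture(c); pickle.dump(p,open(f"{c}_{tag}.pkl","wb"))
    a=[cv2.resize(pickle.load(open(f"{c}_{tag}.pkl","rb"))["pixels"][:,:,::-1],(400,300),interpolation=cv2.INTER_AREA) for c in("side","top")]
    cv2.imwrite(f"pics/{tag}.png",cv2.resize(np.hstack(a),(800,300)))
E
python3 - <<'E'
from plan import *
grasp("sq"); snap("sq_up")
E
```

```text
sq gap 40.03521737565234 dF [-0.7  -1.43  1.98]
lifted gap 40.000477897626745 F [-0.45 -0.98 -1.78] t 6.075
```

View pics/sq_up.png

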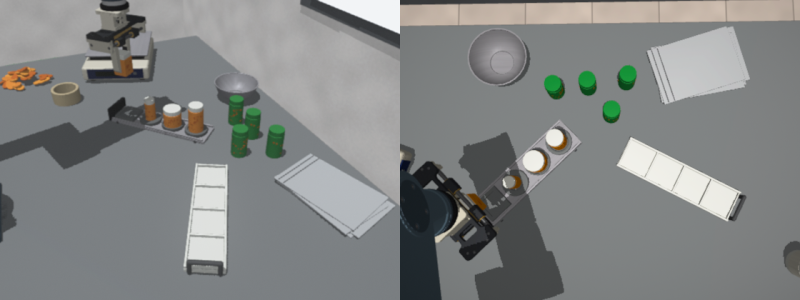

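The square jar is held upright (side (125,62)), the finger gap is 40.0 mm, and the other three jars haven't moved.

```bash
python3 - <<'E'
from plan import *
put("sq"); rel("sq"); grasp("slim"); snap("b1")
E
```

```text
down dF [ 0.28  0.58 -0.55] gap 39.9954688070164
t 11.775
slim gap 31.657989121665356 dF [-2.76 -2.52  6.13]
lifted gap 31.98019741820602 F [-0.36  0.72  0.37] t 17.275
```

View pics/b1.png

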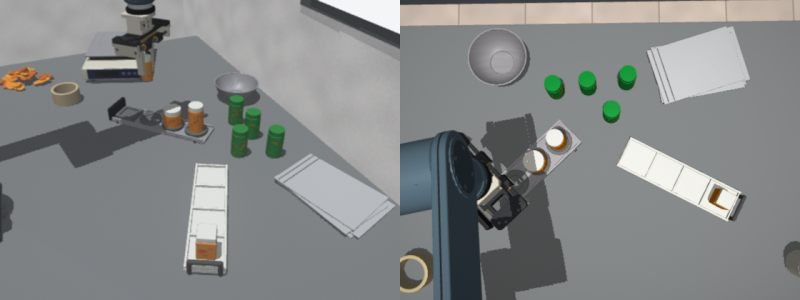

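The square jar stands in the loop-end compartment. The lateral force on gripping the slim jar suggests my side-camera correction was wrong, so I'll check the held jar for tilt.

```bash
python3 - <<'E'
from h import *
S=pickle.load(open("side_b1.pkl","rb"))["pixels"][:,:,::-1];T=pickle.load(open("top_b1.pkl","rb"))["pixels"][:,:,::-1]
a=cv2.resize(S[20:120,60:160],(400,400),interpolation=cv2.INTER_CUBIC);b=cv2.resize(T[230:330,420:520],(400,400),interpolation=cv2.INTER_CUBIC)
cv2.imwrite("pics/z1.png",np.hstack([a,b]))
E
```

```text
(no output)
```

View pics/z1.png

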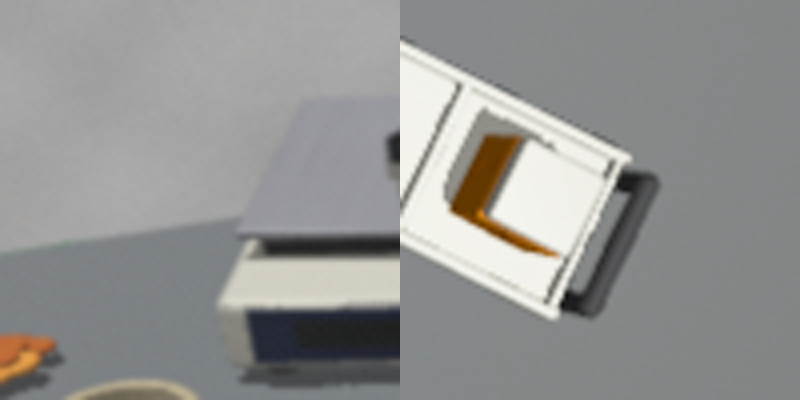

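```bash
python3 - <<'E'
from h import *
S=pickle.load(open("side_b1.pkl","rb"))["pixels"][:,:,::-1]
cv2.imwrite("pics/z2.png",cv2.resize(S[30:130,150:270],(720,600),interpolation=cv2.INTER_CUBIC))
E
```

```text
(no output)
```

View pics/z2.png

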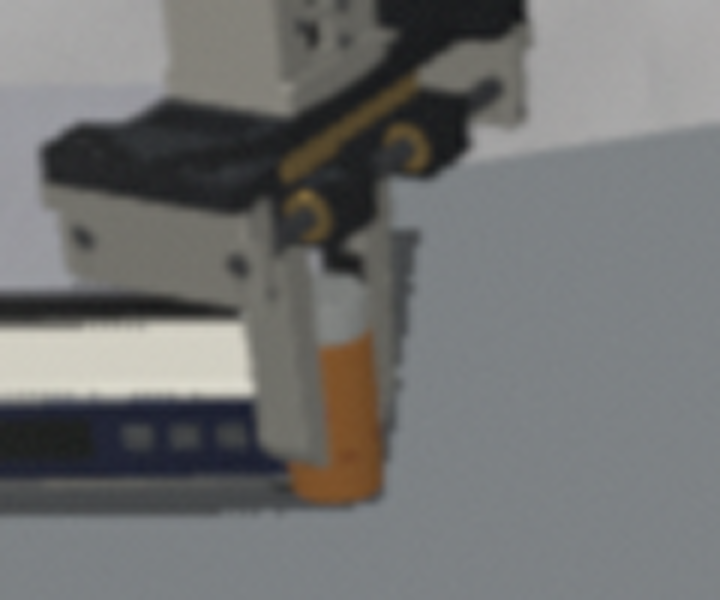

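The slim jar is upright between the pads. I'll use top-view positions only for the remaining picks.

```bash
echo "pick={n:out[n,'top'][:2] for n in slot}" >> plan.py; python3 - <<'E'
from plan import *
put("slim"); rel("slim"); grasp("squat"); snap("b2")
E
```

```text
down dF [0.3  0.8  0.12] gap 31.856185380526224
t 22.55
squat gap 53.74068084551453 dF [-0.49  0.11  3.33]
lifted gap 53.607814044749155 F [ 0.42  0.47 -1.39] t 27.8167
```

View pics/b2.png

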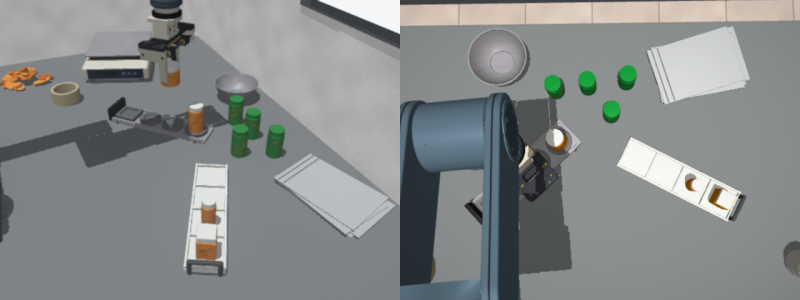

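The slim jar stands in compartment 2 (side (208,212)) and the squat jar is held level.

```bash
python3 - <<'E'
from plan import *
put("squat"); rel("squat"); grasp("tall"); snap("b3")
E
```

```text
down dF [-1.14  0.43  0.87] gap 53.73727364410047
t 32.675
tall gap 43.75374678454245 dF [-1.02 -2.17  1.3 ]
lifted gap 43.611694351871066 F [-0.19 -0.19 -2.24] t 37.275
```

View pics/b3.png

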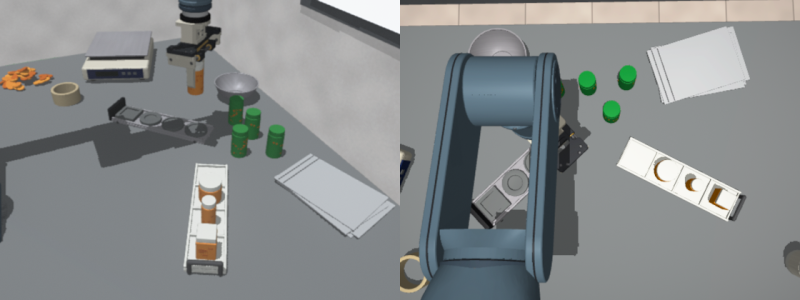

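Three jars are in the rack, and the tall one is held upright (side (195,80)).

```bash
python3 - <<'E'
from plan import *
put("tall"); rel("tall"); robot.move_pose([188,517,244],[180,0,160]); snap("b4")
T=pickle.load(open("top_b4.pkl","rb"));S=pickle.load(open("side_b4.pkl","rb"))
a=cv2.resize(T["pixels"][170:330,290:500,::-1],(400,305),interpolation=cv2.INTER_CUBIC)
b=cv2.resize(S["pixels"][200:400,220:360,::-1],(400,571),interpolation=cv2.INTER_CUBIC)
im=np.zeros((571,800,3),np.uint8); im[:305,:400]=a; im[:,400:]=b; cv2.imwrite("pics/fin.png",im)
c,s=np.cos(rack[2]),np.sin(rack[2])
Rr=np.array([[c,s],[-s,c]])
H=dict(sq=74,slim=80,squat=66,tall=94); Rl=dict(slim=15,squat=26,tall=21); th=np.arange(0,6.28,.1)
# placed lids white on white: use orange body visible vs predicted silhouettes in side view
Rb=dict(slim=16,squat=27,tall=22)
for n,nm in dict(sq="jar_square",slim="jar_slim",squat="jar_squat",tall="jar_tall").items():
    for p,l in((T,"top"),(S,"side")):
        # all detections; choose nearest the expected projection
        e=proj(p,[[*place[n],10+(H[n]-10)/2]])[0]
        ds=[d for d in finder.silhouettes(nm,p) if d["score"]>.2]
        if not ds: print(n,l,"none"); continue
        d=min(ds,key=lambda d:np.hypot(*(np.array(d["box"][:2])+np.array(d["box"][2:])/2-e)))
        if n=="sq": shp=lambda v: box(v[0],v[1],rack[2],(-20,20),(-20,20),10,H[n])
        else: shp=lambda v: np.vstack([np.c_[v[0]+Rb[n]*np.cos(th),v[1]+Rb[n]*np.sin(th),0*th+z] for z in(10,H[n])])
        r,f=fitpose([(p,d["mask"])],shp,list(place[n])); print(n,l,round(d["score"],2),(Rr@(r-rack[:2])).round(1),slot[n],round(f,2))
E
```

```text
down dF [-0.4   0.45  0.22] gap 43.45787301118887
t 41.6333
sq top 0.59 [114.    1.1] 114 0.07
sq side 0.64 [116.3  -0.2] 114 0.05
slim top 0.78 [36.3  1. ] 38 0.13
slim side 0.66 [37.7 -0.8] 38 0.18
squat top 0.86 [-39.7   1.6] -38 0.08
squat side 0.64 [-40.   -0.2] -38 0.26
tall top 0.56 [-116.2    1.1] -114 0.11
tall side 0.93 [-132.1   -0.6] -114 0.24
```

View pics/fin.png

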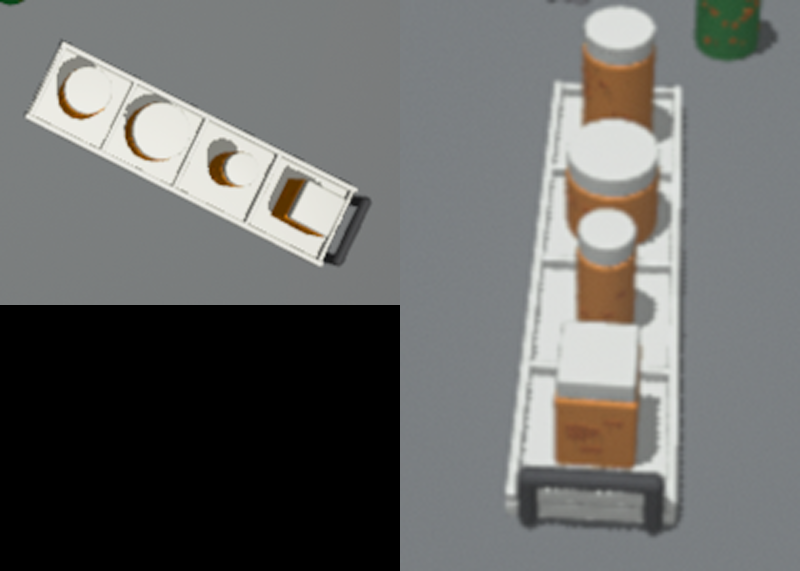

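View pics/b4.png

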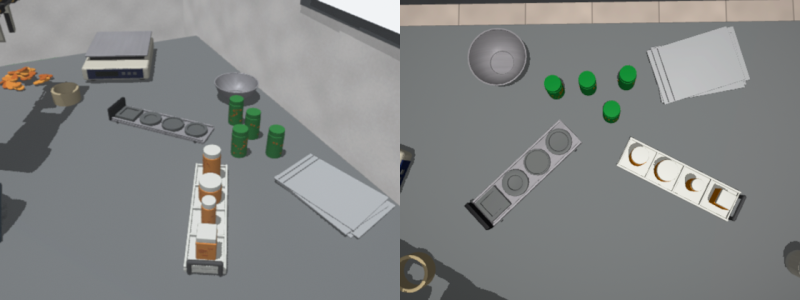

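The final picture shows all four jars upright and centred. The empty pucks read square, narrow, wide, medium from the stop block, which matches the rack order. The side-view fit for the tall jar (-132) is off because the squat jar hides its base; the top view gives -116. Handing in.

```bash
python3 - <<'E'
from cell import robot,telemetry
print(telemetry.read_t()); robot.finish_job()
E
```

```text
44.7417
the job is handed in; nothing more can be done
```

All four jars are in the white rack in filling order: square next to the loop, then slim, squat and tall. The job was handed in at 44.7 s with the arm clear; it reports no verdict.

**Position:** The last top-view check put every jar within about 2.5 mm of its compartment's middle, along and across the row. Both final pictures show all four upright. I took no separate height reading. Each jar was lowered to within about 0.6 mm of the floor by the planned heights before release.

**Disagreements:**
- **Tall jar:** the side-view fit put it 18 mm off along the row. I discounted that because the squat jar hides its base there, and the top view put it 2.2 mm off.
- **Side camera:** it placed the jars on the track 3 to 5 mm further along y than the top view did. I blended the two for the square and slim jars. After a small sideways push when gripping the slim jar, I used only the top view for the squat and tall jars.

The green look-alikes were not touched.

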